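Second course of a shake-table wall

ROBOT

A 6-joint arm with a two-finger parallel gripper is mounted at the origin on the work surface. World frame = base frame: x ahead of the robot, y to its left, z up, the work surface at z = 0. Lengths are in m, angles in rad, forces in N, time in s.
With the tool pointing down it reaches from about 0.4 to 0.825 m from the base axis. Payload 7 kg.
Tool frame: the origin (TCP) lies between the finger pads; the fingertips stand 8 mm ahead of it and the grasp point (between the pads) lies 11 mm behind it (arm.finger_overhang is the distance from the TCP to the fingertips, in m); z points along the fingers, y is the line along which they close (so a half turn about z gives the same grasp; the last joint's range is limited). The gripper opens to 88 mm and grips with 3 to 60 N. Pads are 19 mm wide; open, the fingers measure 130 mm over their backs; the gripper's body (78 mm by 193 mm) begins 47 mm behind the grasp point.
Start: joints at [1.4, 0.359, 0.012, 0, -1.224, -0.288], TCP at [0.299, 0.605, 0.235] pointing down, gripper open.
Joint ranges: [-3.07, 3.07], [-1.43, 2.12], [-1.02, 1.25], [-3.03, 1.67], [-3.05, -0], [-3.03, 3.03]. Speed limits (rad/s): [2.39, 2.39, 3.01, 3.14, 3.14, 3.14].

INTERFACE

Orientations are given as [roll, pitch, yaw] about the fixed x, y, z axes, in that order (R = Rz(yaw) Ry(pitch) Rx(roll)).
In Python, from station import arm gives the robot as it stands.
- The arm moves only by the tool move_arm, never from a script. Its argument "rows" is text: rows parted by semicolons, each of 7 numbers parted by spaces: the turn, a rotation vector about the tool's x, y, z in degrees, then the shift along the tool's x, y, z in m, then the finger opening in m, from 0 to 0.0876. A call has 1 to 8 rows; each row shifts and turns the commanded pose from where the row before left it, along the tool's axes as they then stand; what a row does not reach is not made up. A row lasts 1/8 s, in which the tool goes at most 62.5 mm and 10.7 degrees, less where a joint would pass 70% of its speed; a pose out of reach is approached as far as the arm can. A call is refused whole if a number of a shift passes 0.0625 or a number of a turn 10.7, either way. A call with a gripper value outside its range is refused whole. The fingers move at their own pace and stop on an object; "squeeze" is the grip in N (left out, the last holds). Time passes only in rows, so rows that do not move let the fingers close. It gives the time, the measured TCP pose, the force, the opening and the grip force at its end, in the units of the state.
- arm.get_state(): the state, without advancing time (a new reading comes with each control period).
- arm.grab_frame(name): name is "scene" or "top" or "wrist"; returns (picture, depth): 420x560x3 uint8, blue, green, red; 420x560 float32, m along the optical axis (not along the pixel's ray), 0 where there is no reading.
- arm.camera_model(name): a dict with "mtx" (3x3 intrinsics, pixels), "k1" (the pictures are not rectified: a ray, as slopes to the right and down, at radius r is drawn at 1 + k1 r^2 times it, then the intrinsics apply), "camera_from_world" (4x4, takes a point from world to camera coordinates); the wrist camera has in their place "mount" (4x4, takes a point from camera to tool coordinates, whose origin is the TCP and whose axes are the flange's). Camera axes: x right, y down, z forward; pixel columns grow to the right and rows downward; lengths in m; the calibration is good to about 2 mm. A picture is of the moment at which its call begins: read the wrist's pose just before it. camera_model takes no time and is no camera call.
- arm.job_done(): hands the job in; it is judged then, once.
The state is a dict: "t": time; "q": joint angles; "qd": joint speeds; "joint_efforts": joint torques, N m; "eef_pos": TCP position; "ee_rot": TCP orientation; "force": force on the tool from outside, world axes, zero at the start; "moment": the same for the moment, N m; "width": finger opening in m; "gripper_force": force on a finger pad.
Only numpy, scipy, OpenCV 4.12 (cv2) and the standard library are available. Lean on these libraries where they do the work, as an engineer would, in place of code of your own. Each camera call takes 0.05 s, during which the arm holds its last target. There are 200 camera calls.

TASK

Lay the second course of the little brick wall on the shake table in stretcher bond: two whole bricks laid flat on their broad faces on top of the three already there, each one bridging a joint so that it laps half a brick over both bricks below, square and in line with the wall. One of the two bricks lies flat on the plywood stacking board; the other stands on edge between battens on that board and has to be turned onto its broad face before it can be laid. Set each brick down on the wall gently rather than dropping it, and leave the laid course, the half brick, the petri dish and the jar where they are.

Things in the scene. Friction and masses are not known exactly. Their poses are not given: they have to be found in the camera images.
- platform_top (a point): Centre of the top of the shake table's platform, 56 mm above the bench. The shake table is fixed: a 300 x 340 mm aluminium base with guide rods, a plywood platform 150 (its x) x 340 mm (its y) with a thin rubber sheet, and on its far (+x) side a gearbox, crank and control box, all lower than the platform's top but for the crank's 4 mm connecting rod pin at 60 mm. z up; the wall runs along its y.
- laid_left_center (a point): Centre of the laid brick at the wall's +y end. All whole bricks are equal: solid plain terracotta blocks, 100 (own x) x 48 (own y) x 30 mm (own z), about 0.27 kg. It lies loose and flat on the platform, without mortar: its centre 71 mm, its top 86 mm above the bench.
- laid_mid_center (a point): Centre of the middle laid brick, same kind, size and height. Its x runs along the wall towards laid_left, y across the wall, z up. Laid bricks are 104 mm apart centre to centre, with 4 mm open joints between their ends.
- laid_right_center (a point): Centre of the laid brick at the wall's other end, same kind, size and height.
- brick_flat_center (a point): Centre of the whole brick (100 x 48 x 30 mm) that lies flat on the clear near part of the stacking board, in any direction; x along its length, y across its 48 mm width, z through its 30 mm thickness. When flat on the board its centre is 27 mm above the bench; when laid as second course 101 mm.
- brick_edge_center (a point): Centre of the other whole brick, same size and axes. It stands on its long narrow side in one of the two slots: own x along the board's x, own y (48 mm) upright, own z (30 mm) along the board's y; centre 36, top 60 mm above the bench. Out of the slot, stood on the board, it tips onto its broad face by itself once it leans over 32 degrees; a level push may only slide it: push high, or forward and up.
- board_top (a point): Centre of the top of the stacking board, a fixed plywood board 300 (x) x 240 (y) x 12 mm on the bench, top 12 mm above the bench. At its far end two slots lie along its x, centred at x = +75 mm, y = +40 and -40 mm: each between two battens 104 mm long, 12 mm thick and 14 mm high, 33 mm apart (1.5 mm play each side). One slot holds brick_edge, the other the half brick: which is which varies. The near part, x from -150 to +15 mm, is clear except for brick_flat.
- half_brick_center (a point): Centre of the half brick, 48 x 48 x 30 mm, on edge in the middle of the other slot. Not to be used.
- petri_dish: Closed glass petri dish, 96 mm across, 18 mm high; origin at the centre of its underside. To be left alone.
- specimen_jar: Jar with lid, 60 mm across, 85 mm high; origin at the centre of its underside. To be left alone.
Mind the look-alikes: they are no part of the job. Leave any purple look-alike of the part that bears brick_flat_center alone.

How it is judged:
At the end, for the whole second after the job is handed in: Both whole bricks lie still and flat (0.08 rad) on the laid course, one over each joint, either way: centres 52 mm from the middle laid brick's along the wall (within 9 mm), within 8 mm across it, 30 mm higher (within 4 mm), turned at most 0.12 rad from the wall ((((x of brick_flat_center in the frame of laid_mid_center between 0.043 and 0.061 m and y of brick_flat_center in the frame of laid_mid_center between -0.008 and 0.008 m and z of brick_flat_center in the frame of laid_mid_center between 0.026 and 0.034 m and angle between the x axis of brick_flat_center and the x axis of laid_mid_center, either way round below 0.12 rad and angle between the z axis of brick_flat_center and the z axis of laid_mid_center, either way round below 0.08 rad) and (x of brick_edge_center in the frame of laid_mid_center between -0.061 and -0.043 m and y of brick_edge_center in the frame of laid_mid_center between -0.008 and 0.008 m and z of brick_edge_center in the frame of laid_mid_center between 0.026 and 0.034 m and angle between the x axis of brick_edge_center and the x axis of laid_mid_center, either way round below 0.12 rad and angle between the z axis of brick_edge_center and the z axis of laid_mid_center, either way round below 0.08 rad)) or ((x of brick_flat_center in the frame of laid_mid_center between -0.061 and -0.043 m and y of brick_flat_center in the frame of laid_mid_center between -0.008 and 0.008 m and z of brick_flat_center in the frame of laid_mid_center between 0.026 and 0.034 m and angle between the x axis of brick_flat_center and the x axis of laid_mid_center, either way round below 0.12 rad and angle between the z axis of brick_flat_center and the z axis of laid_mid_center, either way round below 0.08 rad) and (x of brick_edge_center in the frame of laid_mid_center between 0.043 and 0.061 m and y of brick_edge_center in the frame of laid_mid_center between -0.008 and 0.008 m and z of brick_edge_center in the frame of laid_mid_center between 0.026 and 0.034 m and angle between the x axis of brick_edge_center and the x axis of laid_mid_center, either way round below 0.12 rad and angle between the z axis of brick_edge_center and the z axis of laid_mid_center, either way round below 0.08 rad))) and linear speed of each of brick_flat, brick_edge below 0.02 m/s); the robot touches nothing.
It fails at once if a laid brick is shifted by more than 8 mm (distance of any of laid_left_center, laid_mid_center, laid_right_center from where it was at the start of the episode above 0.008 m).
It fails at once if the half brick, petri dish or jar is moved by more than 15 mm (distance of any of half_brick_center, petri_dish, specimen_jar from where it was at the start of the episode above 0.015 m).
It fails at once if a brick comes down on the laid course at over 0.45 m/s (dropped or slammed) ((z of brick_flat_center in the frame of laid_mid_center between 0.03 and 0.046 m and x of brick_flat_center in the frame of laid_mid_center between -0.15 and 0.15 m and y of brick_flat_center in the frame of laid_mid_center between -0.04 and 0.04 m and linear speed of brick_flat above 0.45 m/s) or (z of brick_edge_center in the frame of laid_mid_center between 0.03 and 0.046 m and x of brick_edge_center in the frame of laid_mid_center between -0.15 and 0.15 m and y of brick_edge_center in the frame of laid_mid_center between -0.04 and 0.04 m and linear speed of brick_edge above 0.45 m/s)).
It also fails if it takes over 67 s, if anything falls off the work surface, if the arm or the gripper's body presses on something with over 40 N, if the wrist force passes 120 N, or if a joint passes its speed limit or range.

## Working session

There is one attempt and no reset: what is moved stays moved. The work goes in short steps, Python scripts to look and compute and a tool call to move; the robot and the scene stay as the last step left them, time stands still between calls to the robot, and variables do not carry over. Pictures are saved under pics/ and viewed, at most 10 in all, crops included, and the job is handed in when it is done.

Besides the shell and the picture viewer there is one more tool, called after "Emit:" in YAML: its name, and indented under it one key for each argument. move_arm: Moves the arm, as the interface text tells. Its arguments: {"type":"object","properties":{"rows":{"type":"string"},"squeeze":{"type":"number"}},"required":["rows"]}

```bash
ls; mkdir -p pics
cat > h.py <<'E'
import numpy as np,cv2
from station import arm
from scipy.spatial.transform import Rotation as R
def cloud(name):
    s=arm.get_state(); im,d=arm.grab_frame(name); m=arm.camera_model(name); K=np.array(m["mtx"])
    v,u=np.mgrid[0:420,0:560]
    dist=np.array([m["k1"],0,0,0,0.])
    p=cv2.undistortPoints(np.stack([u,v],-1).reshape(-1,1,2).astype(np.float64),K,dist).reshape(420,560,2)
    P=np.dstack([p*d[...,None],d])
    if name=="wrist":
        M=np.array(m["mount"]); T=np.eye(4);T[:3,:3]=R.from_euler('xyz',s["ee_rot"]).as_matrix();T[:3,3]=s["eef_pos"];M=T@M
    else: M=np.linalg.inv(np.array(m["camera_from_world"]))
    W=P@M[:3,:3].T+M[:3,3]; W[d==0]=np.nan
    return im,W
E
python3 - <<'E'
from h import *
print(arm.get_state())
for n in("top","scene"):
    im,W=cloud(n); cv2.imwrite(f"pics/{n}0.png",im); np.save(n+"0.npy",W)
    print(n,W[210,280],np.linalg.inv(np.array(arm.camera_model(n)["camera_from_world"]))[:3,3])
E
```

```text
pics
{'t': 0.0, 'q': array([ 1.40010761e+00,  3.59400700e-01,  1.10778817e-02, -3.36650235e-04,
       -1.22411752e+00, -2.88140312e-01]), 'qd': array([ 0.00011969, -0.00131814,  0.00041853,  0.00093504, -0.00186533,
        0.00060895]), 'joint_efforts': array([ 1.68687733e-03, -5.82721066e+01,  2.93046981e+01,  6.99675232e+00,
        7.06955689e-03, -1.59748488e-04]), 'eef_pos': array([0.29874978, 0.60476195, 0.23362446]), 'ee_rot': array([ 3.13992648e+00, -1.63794543e-04, -4.58943536e-01]), 'force': array([0.02388498, 0.41144027, 0.40200135]), 'moment': array([ 0.02412632, -0.03751862, -0.00433021]), 'gripper_force': 0.0, 'width': 0.08766452293195462}
top [0.47326268 0.00909294 0.00054252] [0.26983957 0.02457883 1.32079892]
scene [ 3.97131169e-01 -1.16845316e-03 -3.93765071e-04] [1.01606798 0.50368509 1.16989173]
```

View pics/top0.png

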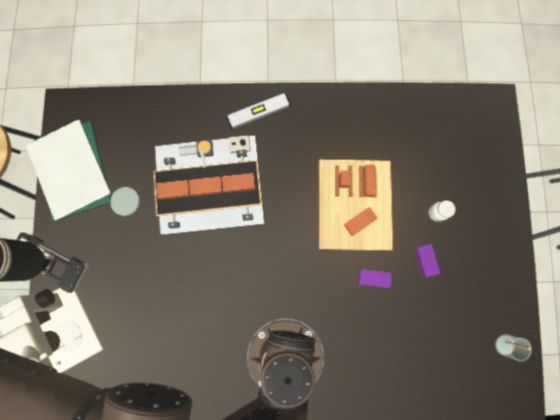

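View pics/scene0.png

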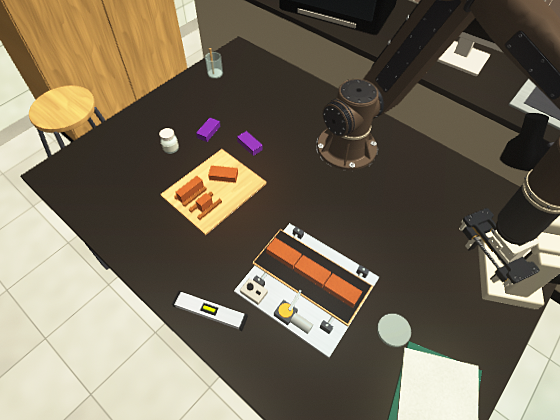

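The top view shows the wall at about (160–255, 187), the flat brick at (361,221), the edge brick at (370,180), the half brick at (344,180), and the purple decoys at (376,278) and (428,260). Next I'll measure these.

```bash
cat >> h.py <<'E'
def rects(im,W,z0,z1,roi=None,amin=60):
    b,g,r=[im[...,i].astype(int) for i in range(3)]
    m=(r>g*1.6)&(r>b*1.6)&(r>90)&(W[...,2]>z0)&(W[...,2]<z1)
    if roi: m&=(W[...,0]>roi[0])&(W[...,0]<roi[1])&(W[...,1]>roi[2])&(W[...,1]<roi[3])
    n,l,st,_=cv2.connectedComponentsWithStats(m.astype(np.uint8),connectivity=4)
    for i in range(1,n):
        if st[i,4]<amin: continue
        p=W[l==i]
        (c,s,a)=cv2.minAreaRect((p[:,:2]*1000).astype(np.float32))
        print(st[i,4],"c",np.round(c,1),"size",np.round(s,1),"ang",round(a,1),"z",round(np.median(p[:,2]),4),"px",st[i,:4], "mean",np.round(p[:,:2].mean(0)*1000,1))
E
python3 - <<'E'
from h import *
im=cv2.imread("pics/top0.png");W=np.load("top0.npy")
print("wall");rects(im,W,.078,.1)
print("flat");rects(im,W,.034,.048)
print("edge");rects(im,W,.052,.068)
im=cv2.imread("pics/scene0.png");W=np.load("scene0.npy")
print("wall");rects(im,W,.078,.1)
print("flat");rects(im,W,.034,.048)
print("edge");rects(im,W,.052,.068)
E
```

```text
wall
464 c [550.8 141.4] size [48.3 99.2] ang 5.7 z 0.0849 px [222 174  33  17] mean [550.4 139.9]
927 c [537.  295.6] size [ 48.6 201.8] ang 5.0 z 0.0853 px [157 177  65  21] mean [536.3 295.3]
flat
359 c [ 428.3 -248.5] size [39.4 95.5] ang 33.5 z 0.0413 px [346 209  30  26] mean [ 427.7 -247.9]
edge
253 c [ 558.6 -282.1] size [29.6 93.7] ang 88.5 z 0.0592 px [365 166  10  29] mean [ 558.3 -281.1]
127 c [ 566.1 -201.8] size [28.8 46.9] ang 86.7 z 0.0592 px [341 171  10  15] mean [ 564.5 -201.3]
wall
969 c [546.5 194. ] size [ 51.4 203.3] ang 6.0 z 0.0865 px [266 238  65  47] mean [546.2 198.3]
574 c [530.9 349. ] size [ 49.9 100.7] ang 5.6 z 0.0871 px [324 273  38  33] mean [531.8 349.5]
flat
304 c [ 428.7 -249.1] size [ 53.7 100.6] ang 33.9 z 0.042 px [208 166  30  14] mean [ 429.8 -246.6]
66 c [ 561.5 -267.3] size [ 9.2 97.9] ang 87.1 z 0.041 px [181 182  22  19] mean [ 561.2 -266.8]
edge
218 c [ 562.2 -279.8] size [33.5 99.6] ang 87.7 z 0.0597 px [176 176  27  21] mean [ 561.6 -278.5]
112 c [ 566.3 -198.8] size [31.3 47.2] ang 83.1 z 0.0599 px [196 194  16  14] mean [ 567.1 -198.3]
```

```bash
cat >> h.py <<'E'
def plan(pos,yaw=None,tilt=None):
    "shift in current tool axes to reach pos, then remaining turn (tool rotvec deg)"
    s=arm.get_state(); Rc=R.from_euler('xyz',s["ee_rot"])
    d=Rc.inv().apply(np.array(pos)-s["eef_pos"])
    print("shift",np.round(d*1000,1),"rows>=",np.abs(d).max()/.0625)
    if yaw is not None:
        Rt=R.from_euler('xyz',[180,0,yaw],degrees=True)
        print("turn",np.round((Rc.inv()*Rt).as_rotvec(degrees=True),1))
E
python3 - <<'E'
from h import *
plan([.5,.2,.22],-56.3)
E
```

```text
shift [359.7 273.7  14.2] rows>= 5.755597905188461
turn [ 0.1 -0.  30. ]
```

Emit:
move_arm:
  rows: "0 0 0 0.052 0.039 0.002 0.08; 0 0 0 0.052 0.039 0.002 0.08; 0 0 0 0.052 0.039 0.002 0.08; 0 0 0 0.052 0.039 0.002 0.08; 0 0 0 0.052 0.039 0.002 0.08; 0 0 0 0.052 0.039 0.002 0.08; 0 0 0 0.048 0.04 0.002 0.08; 0 0 10 0 0 0 0.08"
  squeeze: 30

```text
t: 1.1
eef_pos: [0.4942, 0.2097, 0.2206]
ee_rot: [3.14, 0.0, -0.64]
force: [0.1, 1.5, -0.2]
width: 0.0797
gripper_force: 0.0
```

Run:
```python
from h import *
print(arm.get_state())
plan([.4285,-.2488,.12],-56.3)
```

```text
{'t': 1.1, 'q': array([ 7.66623706e-01,  1.42567534e-01, -3.12240038e-01, -4.04426592e-05,
       -1.11725784e+00,  1.64347453e-01]), 'qd': array([ 0.05537699,  0.00679461,  0.01421419, -0.00443924,  0.00416124,
       -1.54477034]), 'joint_efforts': array([ -2.4018281 , -40.18692255,  27.57842481,   6.79751649,
        -0.06244633,   4.94796842]), 'eef_pos': array([0.49423701, 0.20974366, 0.22059418]), 'ee_rot': array([ 3.14034662e+00,  2.43474441e-04, -6.39843062e-01]), 'force': array([ 0.07438291,  1.48515328, -0.16652473]), 'moment': array([0.11335033, 0.02758262, 0.0089257 ]), 'gripper_force': 0.0, 'width': 0.07966241518877763}
shift [221.1 407.  101. ] rows>= 6.511405995739506
turn [ 0.1  0.  19.6]
```

Emit:
move_arm:
  rows: "0 0 0 0.028 0.051 0.012 0.08; 0 0 0 0.028 0.051 0.012 0.08; 0 0 0 0.028 0.051 0.012 0.08; 0 0 0 0.028 0.051 0.012 0.08; 0 0 0 0.028 0.051 0.012 0.08; 0 0 0 0.028 0.051 0.012 0.08; 0 0 0 0.028 0.051 0.012 0.08; 0 0 0 0.025 0.05 0.012 0.08"

```text
t: 2.1
eef_pos: [0.4303, -0.2471, 0.1247]
ee_rot: [-3.141, -0.0, -0.633]
force: [1.1, -0.6, 0.3]
width: 0.0798
gripper_force: 0.0
```

Emit:
move_arm:
  rows: "0 0 10 0 0 0 0.08; 0 0 9.8 0 0 0 0.08; 0 0 0 0 0 0 0.08"

```text
t: 2.48
eef_pos: [0.4304, -0.2454, 0.1247]
ee_rot: [3.141, 0.0, -0.978]
force: [0.9, 0.9, 0.2]
width: 0.0799
gripper_force: 0.0
```

Run:
```python
from h import *
im,W=cloud("wrist"); cv2.imwrite("pics/w1.png",im); rects(im,W,.034,.048,amin=1500)
plan([.4285,-.2488,.026],-56.3)
```

```text
shift [ 1.8  3.7 98.9] rows>= 1.5819687762547907
turn [0.  0.  0.4]
```

Emit:
move_arm:
  rows: "0 0 0 0.002 0.004 0.03 0.08; 0 0 0 0 0 0.03 0.08; 0 0 0 0 0 0.025 0.08; 0 0 0 0 0 0.013 0.08; 0 0 0 0 0 0 0.04; 0 0 0 0 0 0 0.04; 0 0 0 0 0 0 0.04; 0 0 0 0 0 0 0.04"
  squeeze: 30

```text
t: 3.52
eef_pos: [0.429, -0.2492, 0.0277]
ee_rot: [-3.141, -0.001, -0.979]
force: [0.2, 0.8, 4.2]
width: 0.0478
gripper_force: 30.0
```

Emit:
move_arm:
  rows: "0 0 0 0 0 0 0.04; 0 0 0 0 0 -0.03 0.04; 0 0 0 0 0 -0.05 0.04; 0 0 0 0 0 -0.06 0.04; 0 0 0 0 0 -0.03 0.04; 0 0 0 0 0 0 0.04"

```text
t: 4.28
eef_pos: [0.4297, -0.2493, 0.1993]
ee_rot: [-3.138, -0.003, -0.979]
force: [-0.6, -0.8, -3.7]
width: 0.0477
gripper_force: 30.0
```

Run:
```python
from h import *
im,W=cloud("top"); rects(im,W,.14,.26,amin=30)
# wall axis: unit along wall
a=np.deg2rad(95.6);ax=np.array([np.cos(a),np.sin(a)]); mid=np.array([.541,.245])
print(mid+ax*.052,mid-ax*.052)
plan([*(mid+ax*.052),.19],-84.4)
```

```text
166 c [ 410.9 -220.3] size [40.8 30. ] ang 32.2 z 0.213 px [355 211  17  18] mean [ 410.2 -219.8]
[0.53592569 0.29675182] [0.54607431 0.19324818]
shift [-393.  -393.4    7.7] rows>= 6.295088111449804
turn [-0.1 -0.  28.3]
```

Emit:
move_arm:
  rows: "0 0 0 -0.049 -0.049 0 0.04; 0 0 0 -0.049 -0.049 0 0.04; 0 0 0 -0.049 -0.049 0 0.04; 0 0 0 -0.049 -0.049 0 0.04; 0 0 0 -0.049 -0.049 0 0.04; 0 0 0 -0.049 -0.049 0 0.04; 0 0 0 -0.049 -0.049 0 0.04; 0 0 0 -0.049 -0.049 0 0.04"

```text
t: 5.32
eef_pos: [0.5237, 0.243, 0.1946]
ee_rot: [3.138, -0.0, -0.979]
force: [1.0, 0.0, -2.3]
width: 0.0476
gripper_force: 30.0
```

Emit:
move_arm:
  rows: "0 0 9.4 0 0 0.005 0.04; 0 0 9.4 0 0 0.005 0.04; 0 0 9.5 0 0 0 0.04; 0 0 0 0 0 0 0.04; 0 0 0 0 0 0 0.04"

```text
t: 5.95
eef_pos: [0.5243, 0.2412, 0.1859]
ee_rot: [3.14, -0.001, -1.469]
force: [0.1, -0.0, -3.0]
width: 0.0478
gripper_force: 30.0
```

Run:
```python
from h import *
im,W=cloud("wrist"); cv2.imwrite("pics/w2.png",im); np.save("w2.npy",W)
rects(im,W,.078,.095,amin=1000)
im,W=cloud("scene"); rects(im,W,.17,.26,amin=20);rects(im,W,.078,.095,amin=100)
plan([.5359,.2968,.112],-84.4)
```

```text
4760 c [552.1 141.5] size [47.4 98.9] ang 5.5 z 0.0855 px [223  14  64 134] mean [553.1 135.3]
148 c [530.5 280.3] size [70.3 27.8] ang 10.1 z 0.2004 px [324 244  15  20] mean [520.  280.7]
20 c [554.4 285.1] size [37.2 22.7] ang 30.6 z 0.1821 px [320 259   9   6] mean [544.3 279.8]
770 c [545.8 193.8] size [ 51.  203.5] ang 5.2 z 0.0863 px [266 238  65  47] mean [549.8 197.4]
571 c [530.  348.7] size [ 50.4 100.8] ang 5.3 z 0.0871 px [324 273  38  32] mean [531.6 349.6]
shift [-54.  -16.9  74.5] rows>= 1.1918191387959949
turn [ 0.  -0.   0.1]
```

View pics/w2.png

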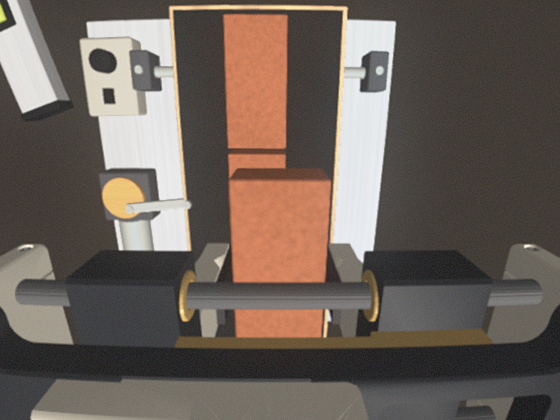

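The wrist view shows the right laid brick at (255,80) and the held brick at (280,250), square in the grip. I'll move over the joint and check where the brick sits in the grip.

Emit:
move_arm:
  rows: "0 0 0 -0.027 -0.009 0.01 0.04; 0 0 0 -0.027 -0.009 0.02 0.04; 0 0 0 0 0 0.02 0.04; 0 0 0 0 0 0.015 0.04; 0 0 0 0 0 0 0.04; 0 0 0 0 0 0 0.04"

```text
t: 6.8
eef_pos: [0.5378, 0.2973, 0.1227]
ee_rot: [-3.141, 0.0, -1.473]
force: [-0.5, 0.3, -1.5]
width: 0.0476
gripper_force: 30.0
```

Run:
```python
from h import *
s=arm.get_state()
im,W=cloud("wrist")
z=s["eef_pos"][2]+.0143
T=R.from_euler('xyz',s["ee_rot"]).inv().apply((W-s["eef_pos"]).reshape(-1,3)).reshape(W.shape)
b,g,r=[im[...,i].astype(int) for i in range(3)]
m=(r>g*1.6)&(r>90)&(abs(W[...,2]-z)<.006)
p=T[m];print(m.sum(),"held brick tool x max",np.percentile(p[:,0],[1,50,99]),"y",np.percentile(p[:,1],[2,98]),"z",np.median(p[:,2]))
rects(im,W,.078,.092,amin=1000)
plan([.5363,.2968,.1022],-84.5); print(s["eef_pos"])
```

```text
6208 held brick tool x max [-0.03691464  0.02267076  0.05026883] y [-0.02259042  0.0227915 ] z -0.013799749472415565
3939 c [549.  174.6] size [47.6 35. ] ang 5.6 z 0.0855 px [237   0  87  69] mean [549.2 174.2]
4046 c [544.7 223.2] size [47.3 54.7] ang 5.5 z 0.0856 px [239  74  81  94] mean [549. 219.]
shift [ 0.4  1.7 20.8] rows>= 0.3333383712159174
turn [-0.1  0.   0.1]
[0.53782766 0.29725369 0.12271913]
```

Emit:
move_arm:
  rows: "0 0 0 0 0.001 0.008 0.04; 0 0 0 0 0 0.006 0.04; 0 0 0 0 0 0.004 0.04; 0 0 0 0 0 0.0025 0.04; 0 0 0 0 0 0 0.04"

```text
t: 7.48
eef_pos: [0.5364, 0.2969, 0.1018]
ee_rot: [-3.141, -0.0, -1.473]
force: [-1.6, -1.0, -0.3]
width: 0.0479
gripper_force: 30.0
```

Emit:
move_arm:
  rows: "0 0 0 0 0 0 0.052; 0 0 0 0 0 0 0.06; 0 0 0 0 0 0 0.07; 0 0 0 0 0 -0.02 0.07; 0 0 0 0 0 -0.04 0.07; 0 0 0 0 0 -0.05 0.07; 0 0 0 0 0 0 0.07"

```text
t: 8.35
eef_pos: [0.5384, 0.2984, 0.2164]
ee_rot: [-3.135, 0.005, -1.472]
force: [-0.1, 0.3, -0.7]
width: 0.0698
gripper_force: 0.0
```

Run:
```python
from h import *
im,W=cloud("wrist"); rects(im,W,.108,.125,amin=1000);rects(im,W,.078,.092,amin=1000)
plan([.56,-.2805,.17],-91.7+90)
plan([.56,-.2805,.17],-1.7-180)
print(arm.get_state()["q"])
```

```text
2942 c [550.2 160.5] size [47.5 62.5] ang 5.7 z 0.0856 px [253   0  58  80] mean [550.3 159.3]
1662 c [544.5 221.3] size [47.  50.9] ang 4.4 z 0.0856 px [255  85  54  59] mean [546.3 218.7]
shift [577.8  34.   42. ] rows>= 9.244477817278595
turn [ -0.3  -0.  -82.7]
shift [577.8  34.   42. ] rows>= 9.244477817278595
turn [-0.   0.3 97.3]
[ 8.23792404e-01  2.70901691e-01 -1.62475283e-01  2.18530579e-04
 -1.13291450e+00 -7.25857371e-01]
```

Emit:
move_arm:
  rows: "0 0 0 0.058 0.003 0 0.07; 0 0 0 0.058 0.003 0 0.07; 0 0 0 0.058 0.003 0 0.07; 0 0 0 0.058 0.003 0 0.07; 0 0 0 0.058 0.003 0 0.07; 0 0 0 0.058 0.003 0 0.07; 0 0 0 0.058 0.003 0 0.07; 0 0 0 0.058 0.003 0 0.07"

```text
t: 9.4
eef_pos: [0.5572, -0.169, 0.2104]
ee_rot: [3.14, 0.0, -1.473]
force: [1.4, 1.2, -0.1]
width: 0.0698
gripper_force: 0.0
```

Emit:
move_arm:
  rows: "0 0 -10.4 0 0 0 0.07; 0 0 -10.4 0 0 0 0.06; 0 0 -10.4 0 0 0 0.06; 0 0 -10.4 0 0 0 0.06; 0 0 -10.4 0 0 0 0.06; 0 0 -10.4 0 0 0 0.06; 0 0 -10.3 0 0 0 0.06; 0 0 -10 0 0 0 0.06"

```text
t: 10.4
eef_pos: [0.5572, -0.1671, 0.2102]
ee_rot: [-3.141, 0.002, -0.024]
force: [-0.8, 0.4, 0.1]
width: 0.0602
gripper_force: 0.0
```

Run:
```python
from h import *
im,W=cloud("wrist"); rects(im,W,.052,.068,amin=300)
im,W=cloud("top"); rects(im,W,.108,.125,amin=100)
print(arm.get_state()["eef_pos"])
plan([.56,-.2805,.1],-1.7)
```

```text
485 c [535.8 294.5] size [47.8 98.4] ang 5.4 z 0.115 px [171 177  33  18] mean [535.1 294.3]
[ 0.55727797 -0.16709556  0.21031842]
shift [  6.  113.3 110.3] rows>= 1.812868351129089
turn [-0.   0.1  0.1]
```

Emit:
move_arm:
  rows: "0 0 0 -0.02 0.04 0.005 0.06; 0 0 0 -0.03 0.04 0.005 0.06; 0 0 0 -0.03 0.033 0 0.06; 0 0 0 0 0 0 0.06; 0 0 0 0 0 0 0.06"

```text
t: 11.12
eef_pos: [0.4745, -0.2779, 0.2012]
ee_rot: [-3.142, 0.0, -0.033]
force: [-0.5, 0.9, 0.8]
width: 0.0599
gripper_force: 0.0
```

Run:
```python
from h import *
im,W=cloud("wrist"); rects(im,W,.052,.068,amin=300)
print(arm.get_state()["eef_pos"])
plan([.56,-.2805,.1],-1.7)
```

```text
[ 0.47489185 -0.27750694  0.20128134]
shift [ 85.2   0.3 101.3] rows>= 1.6203410840157668
turn [-0.   0.  -0.1]
```

Run:
```python
from h import *
im,W=cloud("wrist"); cv2.imwrite("pics/w3.png",im); np.save("w3.npy",W)
for z in [(.0,.02),(.02,.05),(.05,.08)]: print(z,((W[...,2]>z[0])&(W[...,2]<z[1])).sum())
```

```text
(0.0, 0.02) 69455
(0.02, 0.05) 5775
(0.05, 0.08) 6788
```

View pics/w3.png

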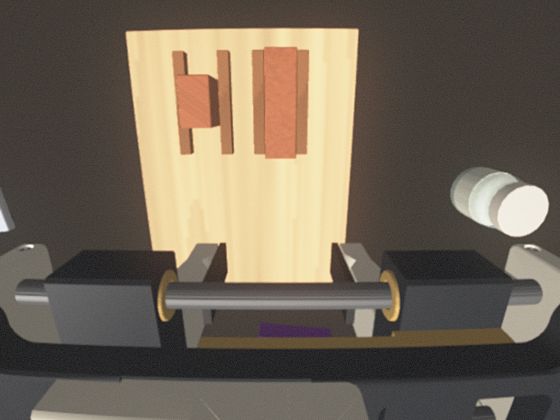

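The edge brick's top is clear at (281,100) and the half brick is at (195,101). The brick is just less saturated than my threshold, so I'll select it by height instead.

Run:
```python
from h import *
im=cv2.imread("pics/w3.png");W=np.load("w3.npy")
im[:]=(0,0,200); rects(im,W,.054,.066,roi=(.48,.65,-.4,-.1),amin=300)
rects(im,W,.02,.034,roi=(.48,.65,-.4,-.1),amin=300)
```

```text
3647 c [ 562.  -281.5] size [30.3 99. ] ang 88.1 z 0.0596 px [264  47  34 112] mean [ 564.  -281.6]
1790 c [ 568.1 -201.8] size [31.1 48.3] ang 89.0 z 0.0596 px [177  74  36  55] mean [ 568.6 -202.3]
1220 c [ 564.5 -259. ] size [ 12.2 104.2] ang 88.5 z 0.0256 px [251  49  14 106] mean [ 566.3 -259.1]
769 c [ 567.2 -179.3] size [ 13.3 103.7] ang 88.4 z 0.0255 px [171  50  21 105] mean [ 569.3 -179. ]
1389 c [ 565.6 -223. ] size [ 14.7 103.7] ang 87.9 z 0.0255 px [215  50  18 105] mean [ 567.3 -223.7]
1144 c [ 562.7 -304.3] size [ 12.  103.4] ang 88.4 z 0.0256 px [296  50  13 105] mean [ 564.2 -304.3]
```

Emit:
move_arm:
  rows: "0 0 0 0.044 0.001 0.03 0.06; 0 0 0 0.0435 0 0.03 0.06; 0 0 0 0 0 0.04 0.06; 0 0 0 0 0 0.03 0.06; 0 0 0 0 0 0.018 0.06; 0 0 0 0 0 0.01 0.06; 0 0 0 0 0 0 0.06"

```text
t: 12.1
eef_pos: [0.5622, -0.2812, 0.0435]
ee_rot: [3.142, 0.0, -0.029]
force: [-0.8, -0.3, 0.9]
width: 0.0604
gripper_force: 0.0
```

Emit:
move_arm:
  rows: "0 0 0 0 0 0 0.024; 0 0 0 0 0 0 0.024; 0 0 0 0 0 0 0.024; 0 0 0 0 0 0 0.024; 0 0 0 0 0 0 0.024; 0 0 0 0 0 0 0.024"
  squeeze: 30

```text
t: 12.85
eef_pos: [0.5622, -0.2815, 0.044]
ee_rot: [3.141, -0.0, -0.029]
force: [-0.8, -1.0, 5.9]
width: 0.0296
gripper_force: 30.0
```

Emit:
move_arm:
  rows: "0 0 0 0 0 -0.015 0.024; 0 0 0 0 0 -0.03 0.024; 0 0 0 0 0 -0.04 0.024; 0 0 0 0 0 -0.03 0.024; 0 0 0 -0.045 -0.014 0 0.024; 0 0 0 -0.045 -0.014 0 0.024; 0 0 0 -0.042 -0.014 0 0.024; 0 0 0 0 0 0 0.024"

```text
t: 13.85
eef_pos: [0.4282, -0.2345, 0.1592]
ee_rot: [-3.141, 0.0, -0.03]
force: [1.0, -1.1, -2.1]
width: 0.0298
gripper_force: 30.0
```

Run:
```python
from h import *
s=arm.get_state();print(s)
```

```text
{'t': 13.85, 'q': array([-9.80903410e-02,  1.17105876e-01, -4.96392127e-01, -1.06500695e-03,
       -9.57686830e-01,  1.63991084e+00]), 'qd': array([-0.00567723,  0.04824698,  0.07935807,  0.02259904,  0.01545236,
        0.0083651 ]), 'joint_efforts': array([ -0.04576665, -37.68458605,  24.65224564,   5.94553426,
        -0.1403831 ,  -0.1355132 ]), 'eef_pos': array([ 0.42817545, -0.23453755,  0.15916283]), 'ee_rot': array([-3.14069709e+00,  3.27708440e-04, -2.95886663e-02]), 'force': array([ 1.03201686, -1.05645088, -2.10730192]), 'moment': array([-0.08594406, -0.13970248,  0.00961297]), 'gripper_force': 29.99925434589386, 'width': 0.029791459894963446}
```

Emit:
move_arm:
  rows: "10 0 0 0 0 0 0.024; 10 0 0 0 0 0 0.024; 10 0 0 0 0 0 0.024; 10 0 0 0 0 0 0.024; 0 0 0 0 0 0 0.024; 0 0 0 0 0 0 0.024"

```text
t: 14.6
eef_pos: [0.4315, -0.2362, 0.1582]
ee_rot: [-2.445, 0.0, -0.03]
force: [-0.7, -0.4, -2.0]
width: 0.0299
gripper_force: 30.0
```

Run:
```python
from h import *
s=arm.get_state();print(s['q'],s['eef_pos'],s['ee_rot'])
Rc=R.from_euler('xyz',s["ee_rot"]); print(Rc.as_matrix().round(3))
# brick corners low point in tool frame: bottom at z=+.032, y=+-.015
for y in(-.015,.015): print(y,(Rc.apply([0,y,.032])+s['eef_pos']).round(4))
for y in(-.036,.036): print("tip",y,(Rc.apply([0,y,.008])+s['eef_pos']).round(4))
for y in(-.096,.096): print("body",y,(Rc.apply([0,y,-.058])+s['eef_pos']).round(4))
print("world-down in tool",Rc.inv().apply([0,0,-1]).round(3))
im,W=cloud("scene");cv2.imwrite("pics/s4.png",cv2.resize(im[100:300,100:367],None,fx=2.5,fy=2.5))
```

```text
[-0.58441585  0.42837859 -0.04354124 -0.57732658 -1.523015    2.28072314] [ 0.43146563 -0.23623272  0.15815392] [-2.44525827e+00  4.93104279e-04 -3.00894907e-02]
[[ 1.    -0.023  0.019]
 [-0.03  -0.767  0.641]
 [-0.    -0.641 -0.767]]
-0.015 [ 0.4324 -0.2042  0.1432]
0.015 [ 0.4317 -0.2272  0.124 ]
tip -0.036 [ 0.4325 -0.2035  0.1751]
tip 0.036 [ 0.4308 -0.2587  0.1289]
body -0.096 [ 0.4326 -0.1998  0.2642]
body 0.096 [ 0.4281 -0.347   0.1411]
world-down in tool [0.    0.641 0.767]
```

View pics/s4.png

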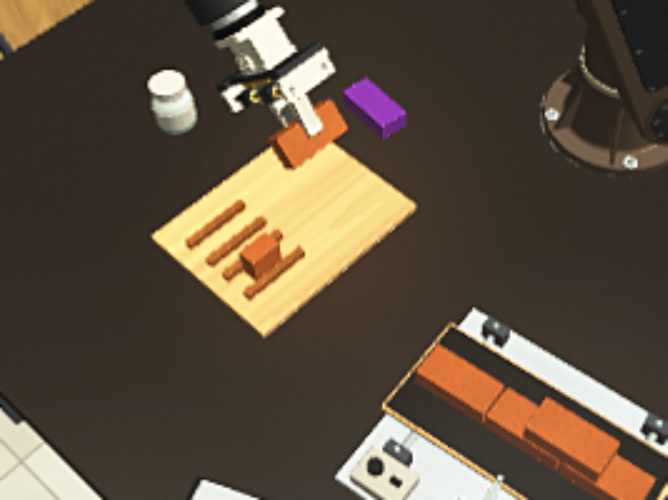

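The picture shows the brick held at a 40° lean at (310,135). The jar and the purple brick are clear of it. I'll lower its edge to just above the board, release, and withdraw along the tool axis.

Emit:
move_arm:
  rows: "0 0 0 0 0.02 0.024 0.024; 0 0 0 0 0.02 0.024 0.024; 0 0 0 0 0.018 0.021 0.024; 0 0 0 0 0.009 0.011 0.024; 0 0 0 0 0.0035 0.004 0.024; 0 0 0 0 0 0 0.024"

```text
t: 15.4
eef_pos: [0.4317, -0.2355, 0.0496]
ee_rot: [-2.444, -0.001, -0.029]
force: [0.4, 0.7, -2.3]
width: 0.03
gripper_force: 30.0
```

Run:
```python
from h import *
s=arm.get_state();print(s['eef_pos'],s['ee_rot'],s['force'])
Rc=R.from_euler('xyz',s["ee_rot"])
print((Rc.apply([0,.015,.032])+s['eef_pos']).round(4))
```

```text
[ 0.43173066 -0.23551397  0.04961282] [-2.44442545e+00 -9.70843297e-04 -2.86625891e-02] [ 0.42083312  0.65618729 -2.33835196]
[ 0.432  -0.2265  0.0154]
```

Emit:
move_arm:
  rows: "0 0 0 0 0.0015 0.002 0.024; 0 0 0 0 0 0 0.034; 0 0 0 0 0 -0.002 0.038; 0 0 0 0 0 -0.015 0.04; 0 0 0 0 0 -0.03 0.042; 0 0 0 0 0 -0.05 0.05; 0 0 0 0 0 -0.06 0.07; 0 0 0 0 0 0 0.07"

```text
t: 16.4
eef_pos: [0.429, -0.3408, 0.1709]
ee_rot: [-2.45, -0.005, -0.031]
force: [0.5, -0.0, -1.1]
width: 0.0645
gripper_force: 0.0
```

Emit:
move_arm:
  rows: "-10 0 0 0 0 0 0.07; -10 0 0 0 0 0 0.07; -10 0 0 0 0 0 0.07; -10 0 0 0 0 0 0.07; 0 0 0 0 0 0 0.07; 0 0 0 0 0 0 0.07"

```text
t: 17.15
eef_pos: [0.4287, -0.3359, 0.1673]
ee_rot: [-3.141, -0.001, -0.029]
force: [-0.7, 0.1, -0.4]
width: 0.0702
gripper_force: 0.0
```

Run:
```python
from h import *
b=(.33,.52,-.37,-.12)
for n in("top","scene"):
    im,W=cloud(n); rects(im,W,.034,.07,roi=b,amin=20); 
    if n=="scene": cv2.imwrite("pics/s5.png",cv2.resize(im[100:300,100:367],None,fx=2.5,fy=2.5))
```

```text
304 c [ 429.9 -250.8] size [51.9 99.1] ang 87.9 z 0.0422 px [208 161  29  24] mean [ 431.4 -248.6]
```

View pics/s5.png

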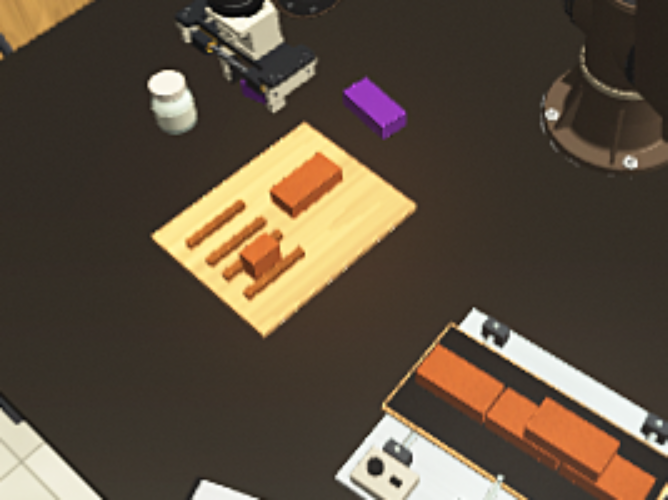

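The brick now lies flat on its broad face at (307,183). Next I'll grasp it.

Emit:
move_arm:
  rows: "0 0 0 -0.001 -0.043 0.01 0.078; 0 0 0 0 -0.0425 0.02 0.078; 0 0 0 0 0 0.04 0.078; 0 0 0 0 0 0.035 0.078; 0 0 0 0 0 0.022 0.078; 0 0 0 0 0 0.012 0.078; 0 0 0 0 0 0 0.078"

```text
t: 18.12
eef_pos: [0.4296, -0.2514, 0.027]
ee_rot: [-3.141, 0.002, -0.031]
force: [-0.3, -0.1, 0.5]
width: 0.078
gripper_force: 0.0
```

Emit:
move_arm:
  rows: "0 0 0 0 0 0 0.04; 0 0 0 0 0 0 0.04; 0 0 0 0 0 0 0.04; 0 0 0 0 0 0 0.04; 0 0 0 0 0 0 0.04"

```text
t: 18.75
eef_pos: [0.4302, -0.2508, 0.0282]
ee_rot: [3.141, -0.001, -0.029]
force: [-1.2, 0.2, 7.1]
width: 0.0476
gripper_force: 30.0
```

Emit:
move_arm:
  rows: "0 0 0 0 0 -0.02 0.04; 0 0 0 0 0 -0.04 0.04; 0 0 0 0 0 -0.055 0.04; 0 0 0 0 0 -0.055 0.04; 0 0 0 0 0 0 0.04"

```text
t: 19.38
eef_pos: [0.4321, -0.2512, 0.2018]
ee_rot: [3.14, -0.008, -0.029]
force: [-0.3, 0.6, -3.7]
width: 0.0479
gripper_force: 30.0
```

Run:
```python
from h import *
a=np.deg2rad(95.5);ax=np.array([np.cos(a),np.sin(a)]); t=np.array([.5413,.245])-ax*.052; print(t)
plan([*t,.195],-84.5); plan([*t,.195],95.5); print(arm.get_state()['q'])
```

```text
[0.54628398 0.1932394 ]
shift [ 101.2 -447.6    7. ] rows>= 7.161150292019975
turn [-0.3 -0.4 82.8]
shift [ 101.2 -447.6    7. ] rows>= 7.161150292019975
turn [  0.5  -0.3 -97.2]
[-1.32246678e-01  8.94827684e-02 -4.20417740e-01  7.27497737e-04
 -1.05276289e+00  1.67376202e+00]
```

Emit:
move_arm:
  rows: "0 0 0 0.0125 -0.055 0 0.04; 0 0 0 0.0125 -0.055 0 0.04; 0 0 0 0.0125 -0.055 0 0.04; 0 0 0 0.0125 -0.055 0 0.04; 0 0 0 0.0125 -0.055 0 0.04; 0 0 0 0.0125 -0.055 0 0.04; 0 0 0 0.0125 -0.055 0 0.04; 0 0 0 0.0125 -0.055 0 0.04"

```text
t: 20.38
eef_pos: [0.5419, 0.1877, 0.1958]
ee_rot: [3.14, 0.002, -0.029]
force: [1.2, -0.1, -2.5]
width: 0.0481
gripper_force: 30.0
```

Emit:
move_arm:
  rows: "0 0 10.4 0 0 0 0.04; 0 0 10.4 0 0 0 0.04; 0 0 10.4 0 0 0 0.04; 0 0 10.4 0 0 0 0.04; 0 0 10.4 0 0 0 0.04; 0 0 10.3 0 0 0 0.04; 0 0 10.3 0 0 0 0.04; 0 0 10.2 0 0 0 0.04"

```text
t: 21.38
eef_pos: [0.5417, 0.1858, 0.1955]
ee_rot: [3.139, -0.001, -1.481]
force: [-0.6, 0.2, -3.0]
width: 0.0474
gripper_force: 30.0
```

Run:
```python
from h import *
print(arm.get_state()['eef_pos'])
plan([.5463,.1932,.125],-84.5)
```

```text
[0.5416509  0.18575801 0.19553717]
shift [-7.1 -5.5 70.5] rows>= 1.12822118419818
turn [ 0.2 -0.1 -0.3]
```

Emit:
move_arm:
  rows: "0 0 0 -0.0055 -0.0055 0.01 0.04; 0 0 0 0 0 0.02 0.04; 0 0 0 0 0 0.02 0.04; 0 0 0 0 0 0.01 0.04; 0 0 0 0 0 0 0.04; 0 0 0 0 0 0 0.04"

```text
t: 22.12
eef_pos: [0.5481, 0.1924, 0.138]
ee_rot: [-3.141, 0.0, -1.473]
force: [0.5, -0.2, -2.5]
width: 0.0477
gripper_force: 30.0
```

Run:
```python
from h import *
s=arm.get_state()
im,W=cloud("wrist")
T=R.from_euler('xyz',s["ee_rot"]).inv().apply((W-s["eef_pos"]).reshape(-1,3)).reshape(W.shape)
b,g,r=[im[...,i].astype(int) for i in range(3)]
m=(r>g*1.6)&(r>90)&(abs(T[...,2]+.0138)<.006)
p=T[m];print(m.sum(),np.percentile(p[:,0],[1,50,99]),"y",np.percentile(p[:,1],[2,98]),"z",np.median(p[:,2]))
rects(im,W,.078,.092,amin=300)
plan([.5464,.192,.102],-84.5); print(s["eef_pos"])
```

```text
5751 [-0.03742762  0.02091149  0.04983326] y [-0.02244913  0.02293098] z -0.013353312172999484
3018 c [554.1 120.7] size [47.4 56.8] ang 5.5 z 0.0856 px [243  79  75  90] mean [559.4 117.6]
shift [ 0.3  1.9 36.3] rows>= 0.5811262419295797
turn [-0.1  0.   0.1]
[0.5480978  0.19236421 0.13804179]
```

Emit:
move_arm:
  rows: "0 0 0 0 0.001 0.015 0.04; 0 0 0 0 0 0.01 0.04; 0 0 0 0 0 0.005 0.04; 0 0 0 0 0 0.003 0.04; 0 0 0 0 0 0.0025 0.04; 0 0 0 0 0 0 0.04"

```text
t: 22.92
eef_pos: [0.5469, 0.1921, 0.1023]
ee_rot: [-3.141, 0.0, -1.475]
force: [-0.2, 0.9, -3.3]
width: 0.0476
gripper_force: 30.0
```

Emit:
move_arm:
  rows: "0 0 0 0 0 0.001 0.04; 0 0 0 0 0 0 0.04"

```text
t: 23.18
eef_pos: [0.5469, 0.1922, 0.1022]
ee_rot: [-3.141, 0.0, -1.474]
force: [-2.5, -0.0, 5.6]
width: 0.048
gripper_force: 30.0
```

Emit:
move_arm:
  rows: "0 0 0 0 0 0 0.052; 0 0 0 0 0 0 0.06; 0 0 0 0 0 0 0.07; 0 0 0 0 0 -0.02 0.07; 0 0 0 0 0 -0.04 0.07; 0 0 0 0 0 -0.05 0.07; 0 0 0 0.05 0 -0.02 0.07; 0 0 0 0.06 0 0 0.07"

```text
t: 24.18
eef_pos: [0.5584, 0.0825, 0.2334]
ee_rot: [-3.137, 0.001, -1.472]
force: [0.3, -0.6, -1.4]
width: 0.0697
gripper_force: 0.0
```

Emit:
move_arm:
  rows: "0 0 0 0.06 0 0 0.07; 0 0 0 0.06 0 0 0.07; 0 0 0 0.06 0 0 0.07; 0 0 0 0 0 0 0.07"

```text
t: 24.68
eef_pos: [0.5743, -0.1004, 0.2307]
ee_rot: [3.141, -0.0, -1.48]
force: [-0.3, 0.9, -1.2]
width: 0.0701
gripper_force: 0.0
```

Run:
```python
from h import *
for n in("top","scene"):
    im,W=cloud(n); print(n); rects(im,W,.108,.125,amin=50); rects(im,W,.078,.095,amin=50)
cv2.imwrite("pics/s6.png",cv2.resize(im[180:340,200:413],None,fx=3,fy=3))
```

```text
top
155 c [542.4 225.3] size [47.3 32. ] ang 7.5 z 0.1155 px [204 175  12  17] mean [541.7 225. ]
495 c [535.8 294.7] size [48.7 98.2] ang 4.3 z 0.115 px [171 177  33  18] mean [535.3 293.7]
215 c [529.3 368.4] size [49.4 53.9] ang 7.1 z 0.0853 px [157 182  19  16] mean [528.6 372.2]
scene
490 c [545.2 192.2] size [ 49.7 100.3] ang 5.2 z 0.1159 px [280 242  37  28] mean [546.  193.6]
553 c [534.3 295.4] size [ 50.9 101.3] ang 5.8 z 0.1174 px [310 260  38  30] mean [535.5 297.9]
205 c [552.9 130.4] size [48.5 76.3] ang 4.1 z 0.0863 px [266 238  21  24] mean [556.5 118. ]
451 c [538.5 285.3] size [ 48.1 229. ] ang 6.6 z 0.0868 px [287 261  75  44] mean [539.3 338.8]
```

View pics/s6.png

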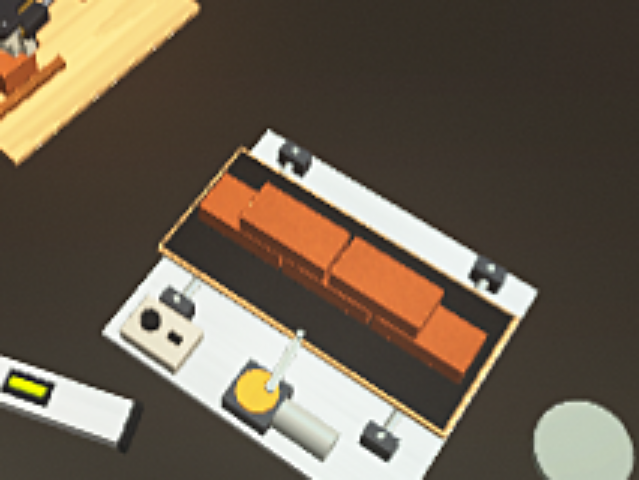

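The picture shows both bricks flat and in line, one over each joint, at (295,228) and (385,285). They measure 104 mm apart, centred on the middle brick to within about 2 mm, and the arm is clear, so I'm handing it in.

```bash
python3 -c "
from station import arm
print(arm.job_done())"
```

```text
the job is handed in; nothing more can be done
None
```

I laid both bricks flat on the wall in stretcher bond, one over each joint and about 104 mm apart by the last camera measurement, and handed the job in at about 25 s; the judge returned no verdict.

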